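# Uncover the layout's key switch, insert the key and hold it turned

### The arm

A 6-joint arm with a two-finger parallel gripper is mounted at the origin on the work surface; the furniture and walls round the work are solid. World frame = base frame: x ahead of the robot, y to its left, z up, the work surface at z = 0. Lengths are in m, angles in rad, forces in N, time in s.
With the tool pointing down it reaches from about 0.15 to 0.775 m from the base axis. Payload 6.1 kg.
Tool frame: the origin (TCP) lies at the very end of the fingers, on their centre line; the grasp point (between the pads) lies 19 mm behind it; z points along the fingers, y is the direction in which the jaws open and shut (so a half turn about z gives the same grasp; the last joint's range is limited). The gripper opens to 85 mm and grips with 20 to 120 N. Pads are 22 mm wide; open, the fingers measure 114 mm over their backs; the gripper's body (76 mm by 85 mm) begins 54 mm behind the grasp point. The pads swing forward as they close: fully open they stand 13 mm farther back than shut.
Start: joints at [-1.331, 0.126, -0.04, 1.405, 0, 1.571], TCP at [0.125, -0.51, 0.231] pointing down, gripper open.
Joint ranges: [-2.72, 2.72], [-0.95, 1.95], [-1.27, 1.35], [-1.78, 2.02], [-1.46, 1.47], [-3.14, 3.14]. Speed limits (rad/s): [2.39, 2.39, 3.01, 3.14, 3.14, 3.14].

### API

Orientations are given as a unit quaternion [x, y, z, w].
In Python, from bench import env gives the robot as it stands.
- The arm moves only by the shell command python3 -m crank 'ROWS' [FORCE]. ROWS is JSON, a list of rows, each an object with "travel": the shift along the tool's x, y, z in cm, a list of three; "turn": the turn, a rotation vector about the tool's x, y, z in rad, a list of three; "fingers": the closure, from 0 (fully open) to 1 (shut). A call has 1 to 5 rows; each row is the pose to reach, as a shift and turn from the pose commanded when the call began, along the tool's axes at that moment; what a row does not reach only later rows make up. A row lasts 1/8 s, in which the tool goes at most 62.5 mm and 10.7 degrees, less where a joint would pass 70% of its speed; a pose out of reach is approached as far as the arm can. A call with a gripper value outside its range is refused whole. The fingers move at their own pace and stop on an object; FORCE is the grip in N (left out, the last holds). Time passes only in rows, so rows that repeat a pose let the fingers close. It gives the time, the measured TCP pose, the force and the opening at its end, in the units of the state.
- env.get_state(): the state, without advancing time (a new reading comes with each control period).
- env.capture(name): name is "scene" or "top" or "wrist"; returns a dict with "image" (400x640x3 uint8, red, green, blue), "mtx" (3x3 intrinsics, pixels), "camera_from_world" (4x4, takes a point from world to camera coordinates). Camera axes: x right, y down, z forward; pixel columns grow to the right and rows downward; lengths in m; the calibration is good to about 2 mm. A picture is of the moment at which its call begins. There is no depth.
- env.hand_in(): hands the job in, once; it reports no verdict.
The state is a dict: "clock": time; "qpos": joint angles; "joint_vel": joint speeds; "joint_torque": joint torques, N m; "eef_pos": TCP position; "orientation": TCP orientation; "contact_force": force on the tool from outside, world axes, zero at the start; "wrist_torque": the same for the moment, N m; "width": finger opening in m.
Only numpy, scipy, OpenCV 4.12 (cv2) and the standard library are available. Lean on these libraries where they do the work, as an engineer would, in place of code of your own. Each camera call takes 0.05 s, during which the arm holds its last target.

### The job

Turn the knob on the grey switch box a quarter turn clockwise until it clicks over, so that its cover leaf swings off the keyhole. Then take the square-headed key out of the wooden block, push it fully home in the keyhole (the pins inside are sticky: press firmly, wiggle if it catches), turn it clockwise a quarter turn against its spring as far as it goes, and finish still gripping the key and holding it turned. Leave the round-headed key and the green toy car where they are.

Things in the scene. Friction and masses are not known exactly. Their poses are not given: they have to be found in the camera images.
- switch_box: fixed grey metal box on the board, 120 (its x) x 130 (its y) x 50 mm high, its yaw varies; origin at the centre of its underside, z up. On its top: the knob at x +20, y +30 mm and the keyhole at x +20, y -30 mm
- cover_knob (a joint): turn of the knob in rad, 0 = cover leaf over the keyhole (leaf points along the box's -y), grows clockwise seen from above to the stop at 1.571 (leaf points along the box's -x). An over-centre sprung detent resists with 0.12 N m at the start, less and less up to its hump at about 0.8 rad, and then pulls the knob on to the stop, where it holds it
- knob_grip (a point): point on the knob's vertical axis at half height of its black grip bar, 70.5 mm above the board; turns with the knob. The bar is 12 mm thick, 36 mm long and 24 mm high (58.5 to 82.5 mm above the board); its long side lies along this point's y axis, that is along the box's y at joint 0. Below the bar is a round skirt of 36 mm diameter whose top is 59 mm above the board, and below that the steel cover leaf, 3 mm thick, top 55 mm above the board, reaching 78 mm from the axis
- keyhole (a point): centre of the keyhole's mouth in the face of the brass lock cylinder, level with the box top, 50 mm above the board; axes are the box's. The slot is 15 mm long along the box's x and 8 mm wide along its y, 29 mm deep, with a 2 mm chamfer; it turns with the lock. Two stiff spring pins stick 3.5 mm into it, from its +x end at 9 mm and its -x end at 17 mm depth
- lock_cylinder (a joint): turn of the lock cylinder in rad, 0 = rest, grows clockwise seen from above to the stop at 1.66; a spring turns it back (0.03 N m at rest, 0.13 N m at the stop), and the blade has about 0.15 rad of play in the slot
- key_block: fixed wooden block, 45 (its x) x 112 (its y) x 34 mm high, its yaw varies; origin at the centre of its underside. Two slots in its top at y +35 and -35 mm hold the two keys upright; which key is where varies
- square_key: the key to use, upright in the block, 50 g; origin at the centre of the underside of its collar, z up along the key. Blade below: 13 mm wide (key's x), 6 mm thick (y), 26.5 mm long with a pointed tip. Steel collar 26 x 14 mm, 5 mm high, rests on the block or, fully home, on the lock face. Black head above the collar, square-cornered with a grey inlay: 32 mm wide (x), 10 mm thick (y), from 5 to 43 mm above the origin; pinch it across its thickness
- key_seat (a point): the square-headed key's origin again, under its collar; coincides with point keyhole when the key is fully home. Going in, the key catches on the sticky pins about 12 mm and 4 mm short of home; pushing past takes 5 to 10 N, at times 15 N. Above 18 N it is jammed or already home
- round_key: a second key, upright in the other slot, with a round head of 38 mm diameter and a 16 mm blade that does not fit; to be left in the block. Origin under its collar
- sedan: loose green toy car, 22 x 58 x 21 mm, standing between the box and the block; origin under its centre

How it is judged:
By the outcome, as a careful person would: the job done as asked, in the order asked, and still so for the second after the job is handed in, while the arm keeps its last pose, push and grip.
It also fails if it takes over 64 s, if anything falls off the work surface, if the arm or the gripper's body presses on something with over 40 N, if the wrist force passes 120 N, or if a joint passes its speed limit or range.

## Working session

There is one attempt and no reset: what is moved stays moved. The work goes in short steps, Python scripts to look and compute and a shell command to move; the robot and the scene stay as the last step left them, time stands still between calls to the robot, and variables do not carry over. Pictures are saved under pics/ and viewed, and the job is handed in when it is done.

```bash
ls; mkdir -p pics
python3 - <<'E'
from bench import env
import cv2
s=env.get_state()
print({k:(v if not hasattr(v,'round') else v) for k,v in s.items()})
for n in("scene","top","wrist"):
    c=env.capture(n); cv2.imwrite(f"pics/{n}0.png",c["image"][:,:,::-1]); print(n,c["mtx"].tolist() if hasattr(c["mtx"],'tolist') else c["mtx"]); print(c["camera_from_world"])
E
```

```text
pics
{'clock': 0.0, 'qpos': array([-1.33099566e+00,  1.26374558e-01, -4.06393168e-02,  1.40540890e+00,
        4.02450155e-05,  1.57081086e+00]), 'joint_vel': array([ 3.54956702e-04, -2.44931338e-04, -1.04458422e-03,  6.77958882e-04,
        1.74768216e-03, -8.72314984e-05]), 'joint_torque': array([ 1.95495562e-05, -4.35914826e+01,  3.52923703e+01,  1.72826531e-02,
        7.08428456e-05,  3.53697338e-06]), 'eef_pos': array([ 0.12460252, -0.50956033,  0.230517  ]), 'orientation': array([ 9.92821105e-01,  1.19605987e-01, -7.73002833e-05, -8.09792360e-04]), 'contact_force': array([-0.20320666, -0.27181364,  0.75260522]), 'wrist_torque': array([ 0.02167979, -0.04294651, -0.00299824]), 'width': 0.08549118656106357}
scene [[472.36282298519893, 0.0, 313.14867987688524], [0.0, 472.36282298519893, 200.51748028647538], [0.0, 0.0, 1.0]]
[[ 0.89038498 -0.45477926  0.01975869 -0.51161106]
 [-0.15936606 -0.35208424 -0.92230101  0.1300709 ]
 [ 0.42640009  0.8180541  -0.3859669   0.7704149 ]
 [ 0.          0.          0.          1.        ]]
top [[470.0295989857361, 0.0, 318.9918728648074], [0.0, 470.0295989857361, 183.08724309790276], [0.0, 0.0, 1.0]]
[[-2.49690094e-04 -9.99936279e-01 -1.12860390e-02 -7.98870449e-02]
 [-9.98451270e-01  8.77160606e-04 -5.56263648e-02  5.08069322e-01]
 [ 5.56327200e-02  1.12546706e-02 -9.98387867e-01  1.01684588e+00]
 [ 0.00000000e+00  0.00000000e+00  0.00000000e+00  1.00000000e+00]]
wrist [[329.4880654752809, 0.0, 316.85725101207265], [0.0, 329.4880654752809, 201.86249361720095], [0.0, 0.0, 1.0]]
[[ 0.23613673 -0.97171788 -0.0019518  -0.52438817]
 [-0.92838347 -0.2261983   0.29485328 -0.03837779]
 [-0.2869557  -0.06781367 -0.95554055  0.380065  ]
 [ 0.          0.          0.          1.        ]]
```

View pics/scene0.png

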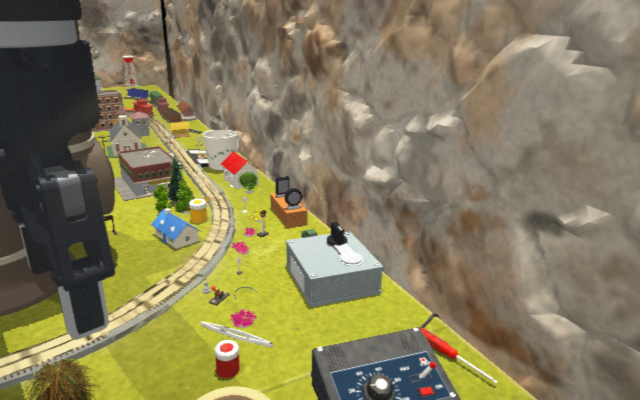

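View pics/top0.png

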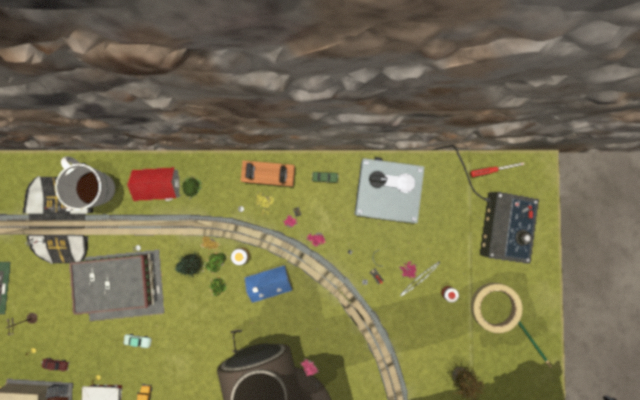

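View pics/wrist0.png

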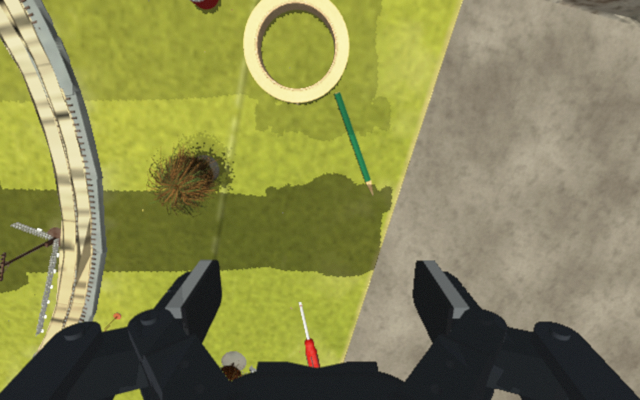

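```bash
cat > h.py <<'E'
import numpy as np, cv2
from scipy.spatial.transform import Rotation as R
from bench import env
def cap(n,fn=None):
    c=env.capture(n)
    if fn: cv2.imwrite("pics/"+fn,c["image"][:,:,::-1])
    return c
def ray(c,p):
    K=np.array(c["mtx"]);T=np.array(c["camera_from_world"])
    d=np.linalg.inv(K)@np.array([p[0],p[1],1.]); r=T[:3,:3].T
    return -r@T[:3,3], r@d/np.linalg.norm(d)
def onz(c,p,z):
    o,d=ray(c,p); return o+d*(z-o[2])/d[2]
def tri(rs):
    A=np.zeros((3,3));b=np.zeros(3)
    for o,d in rs:
        P=np.eye(3)-np.outer(d,d);A+=P;b+=P@o
    x=np.linalg.solve(A,b)
    return x,[np.linalg.norm((np.eye(3)-np.outer(d,d))@(x-o))*1e3 for o,d in rs]
def proj(c,X):
    K=np.array(c["mtx"]);T=np.array(c["camera_from_world"])
    p=K@(T[:3,:3]@np.array(X)+T[:3,3]); return p[:2]/p[2]
def crop(c,x0,y0,x1,y1,s,fn):
    im=c["image"][y0:y1,x0:x1,::-1]
    cv2.imwrite("pics/"+fn,cv2.resize(im,None,fx=s,fy=s,interpolation=cv2.INTER_CUBIC))
def st():
    s=env.get_state(); q=R.from_quat(s["orientation"]).as_matrix()
    print("t",round(s["clock"],2),"tcp",np.round(s["eef_pos"]*1e3,1),"q",np.round(s["qpos"],3),"F",np.round(s["contact_force"],1),"M",np.round(s["wrist_torque"],2),"w",round(s["width"]*1e3,1))
    print("tool x",np.round(q[:,0],3),"y",np.round(q[:,1],3),"z",np.round(q[:,2],3))
    return s
E
python3 - <<'E'
from h import *
c=cap("top"); crop(c,235,145,435,235,4,"topc.png")
d=cap("scene"); crop(d,260,165,400,315,4,"scenec.png")
for p in[(377,179),(403,183)]: print(onz(c,p,.08),onz(c,p,.05))
for p in [(269,173),(243,173),(296,173),(325,177)]: print(p,onz(c,p,.034))
print(onz(c,(300,152),0))
st()
E
```

```text
[ 0.51261395 -0.19980825  0.08      ] [ 0.51454383 -0.20317539  0.05      ]
[ 0.50435708 -0.25290317  0.08      ] [ 0.50602963 -0.25792509  0.05      ]
(269, 173) [0.52875266 0.0273006  0.034     ]
(243, 173) [0.52881561 0.08342081 0.034     ]
(296, 173) [ 0.52868736 -0.03090366  0.034     ]
(325, 177) [ 0.51999185 -0.09332678  0.034     ]
[ 0.57828472 -0.03766469  0.        ]
t 0.25 tcp [ 124.6 -509.8  230.9] q [-1.331  0.126 -0.04   1.405 -0.     1.571] F [-0.4 -0.1  0.6] M [ 0.02 -0.03  0.02] w 85.6
tool x [ 0.971  0.237 -0.   ] y [ 0.237 -0.971 -0.001] z [-0.     0.001 -1.   ]
```

View pics/topc.png

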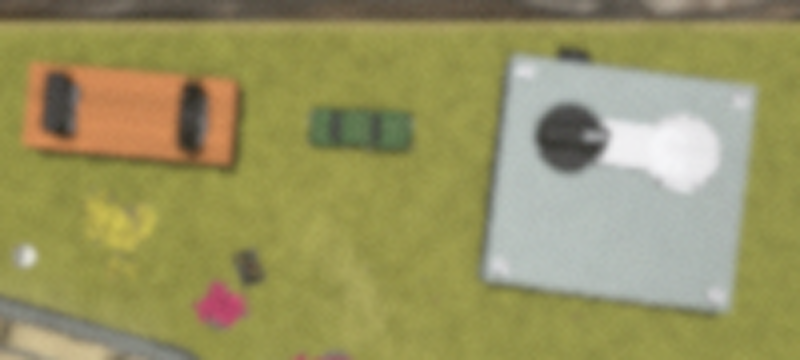

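View pics/scenec.png

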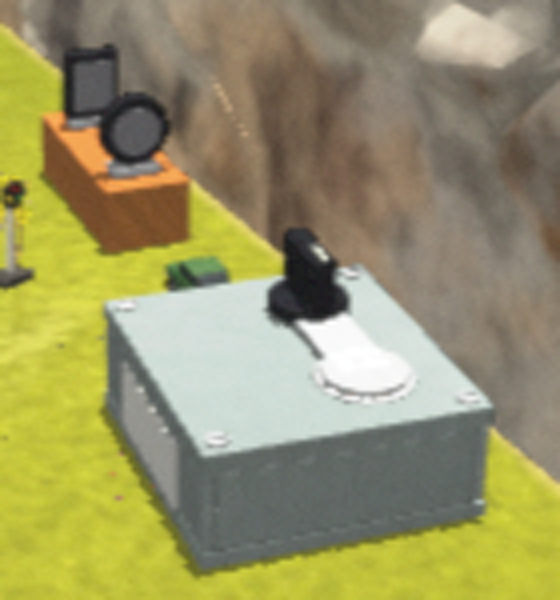

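```bash
cat >> h.py <<'E'
def plan(x,y,z,yaw):
    "mm, deg -> tool travel cm, turn rad"
    s=env.get_state(); Q=R.from_quat(s["orientation"]).as_matrix(); a=np.deg2rad(yaw)
    T=np.array([[np.cos(a),np.sin(a),0],[np.sin(a),-np.cos(a),0],[0,0,-1.]])
    d=np.array([x,y,z])/1e3-s["eef_pos"]
    print("travel cm",np.round(Q.T@d*100,2),"turn",np.round(R.from_matrix(Q.T@T).as_rotvec(),3))
E
python3 -m crank '[{"travel":[5.4,-2.5,0],"turn":[0,0,-0.18],"fingers":0},{"travel":[10.8,-5,0],"turn":[0,0,-0.36],"fingers":0},{"travel":[16.2,-7.5,0],"turn":[0,0,-0.54],"fingers":0},{"travel":[21.6,-10,0],"turn":[0,0,-0.72],"fingers":0},{"travel":[27,-12.5,0],"turn":[0,0,-0.9],"fingers":0}]' 40
python3 - <<'E'
from h import *
st(); plan(490,-215,260,-97)
E
```

```text
clock: 0.88
eef_pos: [0.3585, -0.323, 0.2314]
orientation: [0.84, 0.542, 0.0, 0.0]
contact_force: [-0.3, -0.3, -0.1]
width: 0.0851
t 0.88 tcp [ 358.5 -323.   231.4] q [-0.733  0.045 -0.128  1.397 -0.     1.263] F [-0.3 -0.3 -0.1] M [-0.04 -0.04  0.02] w 85.1
tool x [ 0.413  0.911 -0.   ] y [ 0.911 -0.413  0.   ] z [ 0. -0. -1.]
travel cm [15.26  7.52 -2.86] turn [ 0.000e+00 -1.000e-03  2.839e+00]
```

```bash
python3 -m crank '[{"travel":[3,1.5,-0.6],"turn":[0,0,-0.18],"fingers":0},{"travel":[6.1,3,-1.2],"turn":[0,0,-0.36],"fingers":0},{"travel":[9.2,4.5,-1.8],"turn":[0,0,-0.54],"fingers":0},{"travel":[12.3,6,-2.4],"turn":[0,0,-0.72],"fingers":0},{"travel":[15.3,7.5,-2.9],"turn":[0,0,-0.9],"fingers":0}]'
python3 -m crank '[{"travel":[0,0,0],"turn":[0,0,-0.18],"fingers":0},{"travel":[0,0,0],"turn":[0,0,-0.36],"fingers":0},{"travel":[0,0,0],"turn":[0,0,-0.54],"fingers":0},{"travel":[0,0,0],"turn":[0,0,-0.72],"fingers":0},{"travel":[0,0,0],"turn":[0,0,-0.9],"fingers":0}]'
python3 - <<'E'
from h import *
st(); c=cap("wrist","w1.png"); np.savez("w1.npz",**{k:c[k] for k in("mtx","camera_from_world","image")})
E
```

```text
clock: 1.5
eef_pos: [0.4902, -0.2158, 0.2604]
orientation: [0.521, 0.854, -0.0, 0.0]
contact_force: [-0.0, -0.2, 0.5]
width: 0.0852
clock: 2.12
eef_pos: [0.4893, -0.2167, 0.2601]
orientation: [0.098, 0.995, 0.0, -0.0]
contact_force: [0.5, -0.6, -0.6]
width: 0.0855
t 2.12 tcp [ 489.3 -216.7  260.1] q [-0.417  0.148  0.049  1.472 -0.    -0.221] F [ 0.5 -0.6 -0.6] M [ 0.04 -0.01  0.07] w 85.5
tool x [-0.981  0.195  0.   ] y [0.195 0.981 0.   ] z [-0.  0. -1.]
```

View pics/w1.png

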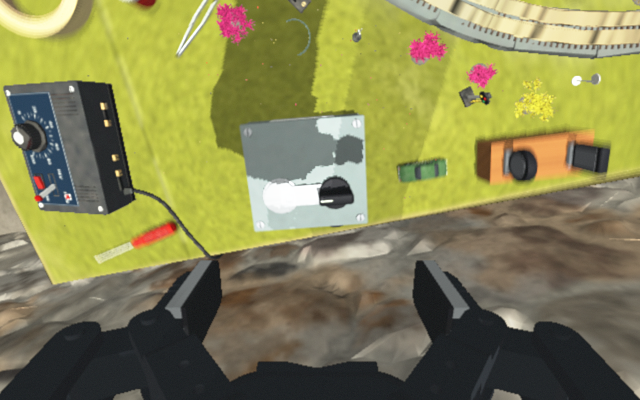

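```bash
python3 -m crank '[{"travel":[0,0,0],"turn":[0,0,-0.18],"fingers":0},{"travel":[0,0,0],"turn":[0,0,-0.36],"fingers":0},{"travel":[0,0,0],"turn":[0,0,-0.54],"fingers":0},{"travel":[0,0,0],"turn":[0,0,-0.72],"fingers":0},{"travel":[0,0,0],"turn":[0,0,-0.9],"fingers":0}]'
python3 -m crank '[{"travel":[0,0,0],"turn":[0,0,-0.18],"fingers":0.2},{"travel":[0,0,0],"turn":[0,0,-0.36],"fingers":0.2},{"travel":[0,0,0],"turn":[0,0,-0.54],"fingers":0.2},{"travel":[0,0,0],"turn":[0,0,-0.72],"fingers":0.2},{"travel":[0,0,0],"turn":[0,0,-0.74],"fingers":0.2}]'
python3 - <<'E'
from h import *
st(); c=cap("wrist","w2.png"); np.savez("w2.npz",**{k:c[k] for k in("mtx","camera_from_world","image")})
c=np.load("w1.npz"); crop(c,235,105,375,240,5,"w1box.png"); crop(c,470,120,620,190,5,"w1block.png")
E
```

```text
clock: 2.8
eef_pos: [0.4893, -0.2167, 0.2602]
orientation: [-0.344, 0.939, 0.0, -0.0]
contact_force: [-0.2, 0.9, 0.0]
width: 0.0858
clock: 3.42
eef_pos: [0.4893, -0.2167, 0.2602]
orientation: [-0.658, 0.753, 0.0, -0.0]
contact_force: [-0.7, 0.2, -0.6]
width: 0.0682
t 3.42 tcp [ 489.3 -216.7  260.2] q [-0.417  0.148  0.049  1.472 -0.    -1.852] F [-0.7  0.2 -0.6] M [ 0.03 -0.04 -0.01] w 68.2
tool x [-0.135 -0.991 -0.   ] y [-0.991  0.135  0.   ] z [-0.  0. -1.]
```

View pics/w2.png

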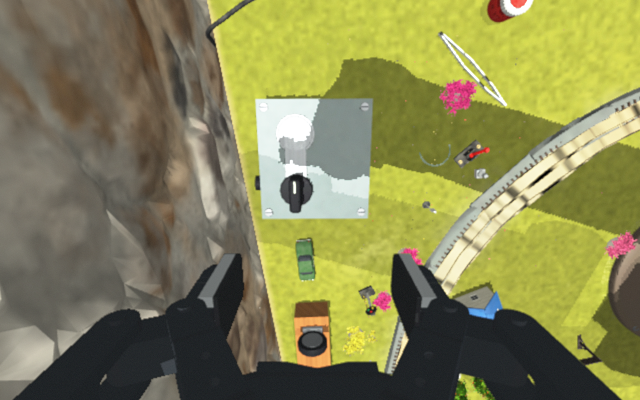

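View pics/w1box.png

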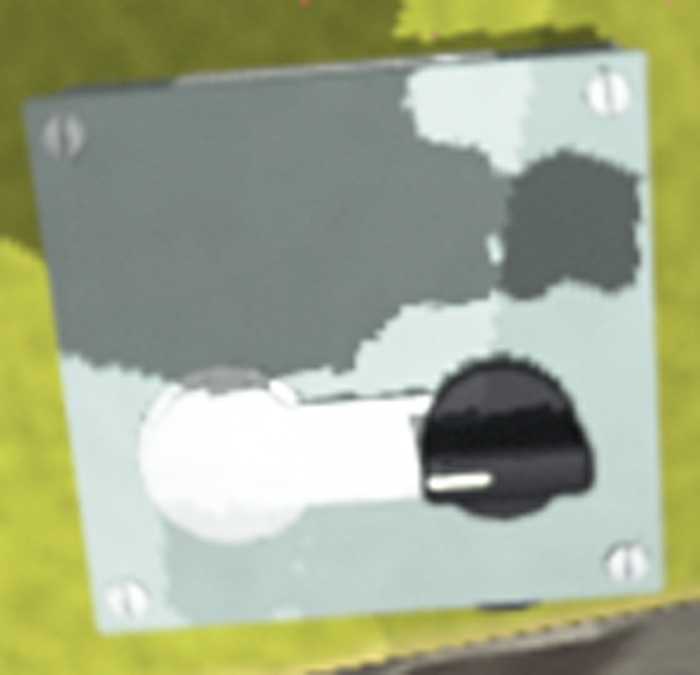

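View pics/w1block.png

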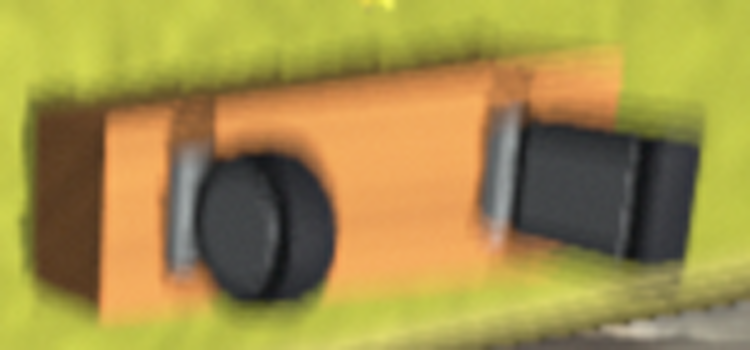

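Run:
```python
from h import *
c=np.load("w2.npz"); crop(c,245,90,385,225,5,"w2box.png"); crop(c,280,290,345,375,6,"w2block.png")
```

```text
(no output)
```

View pics/w2box.png

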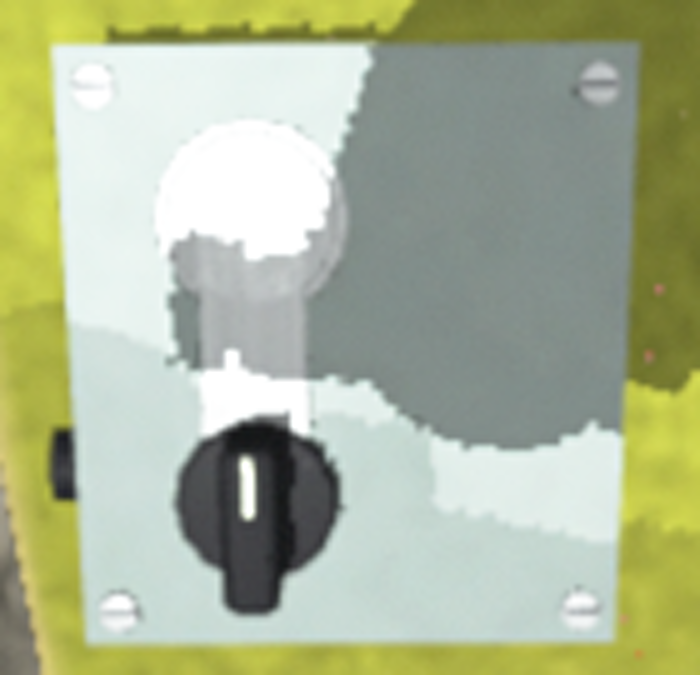

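Run:
```python
from h import *
a=np.load("w1.npz");b=np.load("w2.npz")
f1=lambda p:((p[0]+.5)/5-.5+235,(p[1]+.5)/5-.5+105)
f2=lambda p:((p[0]+.5)/5-.5+245,(p[1]+.5)/5-.5+90)
P={}
for n,p1,p2 in [("sA",(127,600),(92,86)),("sB",(63,137),(600,83)),("sC",(609,93),(580,608)),("sD",(627,563),(118,612)),
 ("cA",(101,633),(53,44)),("cB",(24,102),(640,41)),("cC",(646,50),(612,640)),("cD",(664,592),(87,645))]:
    x,e=tri([ray(a,f1(p1)),ray(b,f2(p2))]); z1=onz(a,f1(p1),.05);z2=onz(b,f2(p2),.05)
    P[n]=x; print(n,np.round(x*1e3,1),np.round(e,1),np.round(z1[:2]*1e3,1),np.round(z2[:2]*1e3,1))
for k in "sc":
    A,B,C,D=[P[k+i][:2] for i in"ABCD"]
    yv=(C+D-A-B)/2; xv=(A+D-B-C)/2; ce=(A+B+C+D)/4
    yw=np.arctan2(-yv[0],yv[1]); yw2=np.arctan2(xv[1],xv[0])
    print(k,"size",np.linalg.norm(xv)*1e3,np.linalg.norm(yv)*1e3,"yaw",np.rad2deg([yw,yw2]),"c",ce*1e3)
    t=(yw+yw2)/2; M=np.array([[np.cos(t),-np.sin(t)],[np.sin(t),np.cos(t)]])
    print("knob",(ce+M@[.02,.03])*1e3,"hole",(ce+M@[.02,-.03])*1e3)
# knob bar far top end w2, top edge
for p in [(222,612),(280,612),(250,425)]: print(np.round(onz(b,f2(p),.0825)*1e3,1))
```

```text
sA [ 534.3 -292.6   52.1] [0.4 0.4] [ 535.4 -292.8] [ 534.3 -292.8]
sB [ 431.4 -279.3   55.6] [0.1 0.1] [ 431.7 -280.5] [ 430.6 -279.1]
sC [ 445.6 -166.2   49.8] [0.3 0.3] [ 445.3 -166.4] [ 445.8 -166.1]
sD [ 549.7 -179.    48.3] [0.1 0.1] [ 549.  -179.2] [ 549.5 -179.4]
cA [ 541.6 -301.5   49.2] [1. 1.] [ 542.1 -300.7] [ 540.7 -302. ]
cB [ 422.7 -286.    53.8] [0.5 0.5] [ 423.2 -286.7] [ 421.7 -286.2]
cC [ 438.8 -156.9   47.9] [0.5 0.5] [ 438.3 -157.4] [ 439.4 -157.4]
cD [ 558.5 -171.8   47.8] [0. 0.] [ 557.6 -172. ] [ 557.9 -172.6]
s size 104.35614879366422 114.31053268036693 yaw [-7.43402821 -7.16994322] c [ 490.26295435 -229.25589882]
knob [ 513.91372466 -202.04117737] hole [ 506.28778557 -261.55457966]
c size 120.2575309737198 130.43955585570083 yaw [-7.24437107 -7.24984689] c [ 490.3806705  -229.06089185]
knob [ 514.00536426 -201.82353065] hole [ 506.43642939 -261.34420962]
[ 521.8 -186.8   82.5]
[ 510.  -185.2   82.5]
[ 510.  -224.8   82.5]
```

View pics/w2block.png

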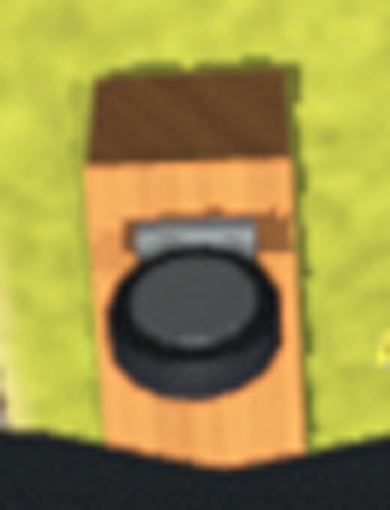

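Run:
```python
from h import *
plan(514,-202,62,-97.25)
```

```text
travel cm [-1.79 -2.25 19.82] turn [ 0.     0.    -0.009]
```

```bash
python3 -m crank '[{"travel":[-0.9,-1.2,4],"turn":[0,0,-0.009],"fingers":0.5},{"travel":[-1.8,-2.25,8],"turn":[0,0,-0.009],"fingers":0.5},{"travel":[-1.8,-2.25,12],"turn":[0,0,-0.009],"fingers":0.5},{"travel":[-1.8,-2.25,14.5],"turn":[0,0,-0.009],"fingers":0.5},{"travel":[-1.8,-2.25,14.5],"turn":[0,0,-0.009],"fingers":0.5}]'
python3 - <<'E'
from h import *
st(); c=cap("wrist","w3.png"); plan(514,-202,62,-97.25)
E
```

```text
clock: 4.1
eef_pos: [0.5126, -0.2013, 0.1133]
orientation: [-0.661, 0.75, 0.002, -0.001]
contact_force: [-0.2, -0.0, -0.4]
width: 0.043
t 4.1 tcp [ 512.6 -201.3  113.3] q [-0.374  0.203 -0.208  1.165 -0.    -1.818] F [-0.2 -0.  -0.4] M [-0.02  0.02 -0.02] w 43.0
tool x [-0.126 -0.992 -0.001] y [-0.992  0.126  0.004] z [-0.004  0.002 -1.   ]
travel cm [ 0.03 -0.05  5.3 ] turn [0.001 0.    0.001]
```

View pics/w3.png

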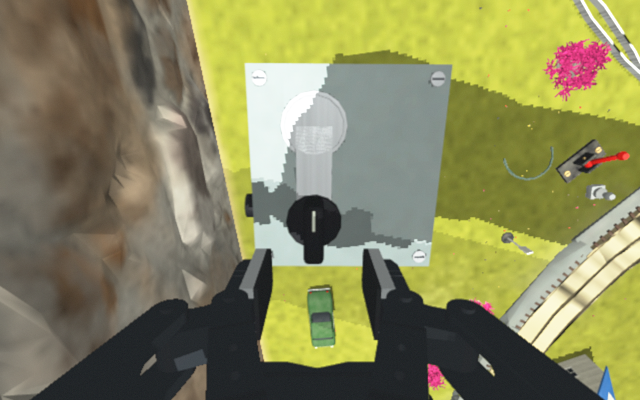

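```bash
python3 -m crank '[{"travel":[0,-0.05,2.5],"turn":[0,0,0],"fingers":0.5},{"travel":[0,-0.05,5],"turn":[0,0,0],"fingers":0.5},{"travel":[0,-0.05,5.1],"turn":[0,0,0],"fingers":0.6},{"travel":[0,-0.05,5.1],"turn":[0,0,0],"fingers":0.8},{"travel":[0,-0.05,5.1],"turn":[0,0,0],"fingers":1}]' 50
python3 -m crank '[{"travel":[0,0,0],"turn":[0,0,0],"fingers":1},{"travel":[0,0,0],"turn":[0,0,0],"fingers":1}]'
python3 - <<'E'
from h import *
st()
E
```

```text
clock: 4.78
eef_pos: [0.5144, -0.2022, 0.0664]
orientation: [-0.662, 0.75, -0.001, -0.0]
contact_force: [-5.9, 1.3, 7.3]
width: 0.0106
clock: 5.03
eef_pos: [0.5144, -0.2022, 0.0664]
orientation: [-0.662, 0.75, -0.001, -0.0]
contact_force: [-4.9, 0.7, 5.3]
width: 0.0107
t 5.03 tcp [ 514.4 -202.2   66.4] q [-3.740e-01  2.270e-01 -2.840e-01  1.059e+00 -1.000e-03 -1.820e+00] F [-4.9  0.7  5.3] M [ 0.12  0.97 -0.15] w 10.7
tool x [-0.124 -0.992  0.001] y [-0.992  0.124 -0.001] z [ 0.001 -0.001 -1.   ]
```

```bash
python3 -m crank '[{"travel":[0,0,0],"turn":[0,0,0.16],"fingers":1},{"travel":[0,0,0],"turn":[0,0,0.32],"fingers":1},{"travel":[0,0,0],"turn":[0,0,0.48],"fingers":1},{"travel":[0,0,0],"turn":[0,0,0.64],"fingers":1},{"travel":[0,0,0],"turn":[0,0,0.8],"fingers":1}]'
python3 -m crank '[{"travel":[0,0,0],"turn":[0,0,0.16],"fingers":1},{"travel":[0,0,0],"turn":[0,0,0.32],"fingers":1},{"travel":[0,0,0],"turn":[0,0,0.48],"fingers":1},{"travel":[0,0,0],"turn":[0,0,0.64],"fingers":1},{"travel":[0,0,0],"turn":[0,0,0.77],"fingers":1}]'
python3 - <<'E'
from h import *
st(); cap("wrist","w4.png")
E
```

```text
clock: 5.65
eef_pos: [0.5142, -0.2022, 0.0664]
orientation: [-0.315, 0.949, -0.0, 0.0]
contact_force: [-5.3, 1.1, 6.4]
width: 0.0108
clock: 6.28
eef_pos: [0.5141, -0.202, 0.0663]
orientation: [0.064, 0.998, -0.0, 0.0]
contact_force: [-6.6, 1.5, 6.5]
width: 0.0109
t 6.28 tcp [ 514.1 -202.    66.3] q [-0.374  0.227 -0.284  1.059 -0.    -0.246] F [-6.6  1.5  6.5] M [ 0.4   1.25 -0.12] w 10.9
tool x [-0.992  0.128 -0.   ] y [ 0.128  0.992 -0.   ] z [ 0. -0. -1.]
```

View pics/w4.png

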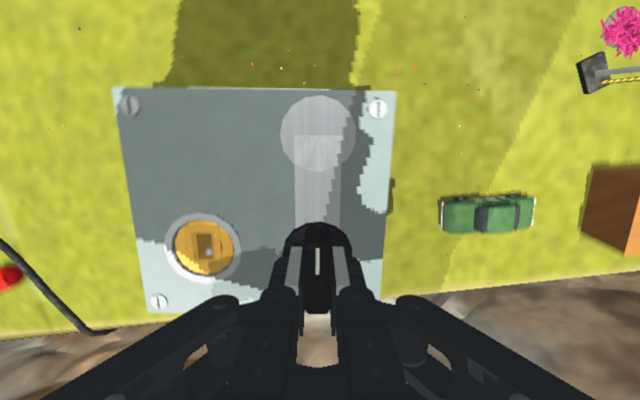

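```bash
python3 -m crank '[{"travel":[0,0,0],"turn":[0,0,0],"fingers":0.6},{"travel":[0,0,0],"turn":[0,0,0],"fingers":0.5},{"travel":[0,0,-4],"turn":[0,0,0],"fingers":0.4},{"travel":[0,0,-9],"turn":[0,0,0],"fingers":0.2},{"travel":[0,0,-14],"turn":[0,0,0],"fingers":0.2}]'
python3 - <<'E'
from h import *
st(); c=cap("wrist","w5.png"); np.savez("w5.npz",**{k:c[k] for k in("mtx","camera_from_world","image")})
plan(500,30,240,180)
E
```

```text
clock: 6.95
eef_pos: [0.5146, -0.2019, 0.206]
orientation: [0.061, 0.998, -0.0, 0.0]
contact_force: [1.3, -0.7, 0.0]
width: 0.0683
t 6.95 tcp [ 514.6 -201.9  206. ] q [-0.374  0.179 -0.032  1.359  0.    -0.252] F [ 1.3 -0.7  0. ] M [ 0.03 -0.02  0.04] w 68.3
tool x [-0.993  0.122 -0.   ] y [ 0.122  0.993 -0.   ] z [ 0. -0. -1.]
travel cm [ 4.48 22.89 -2.77] turn [-0.003  0.01  -0.122]
```

View pics/w5.png

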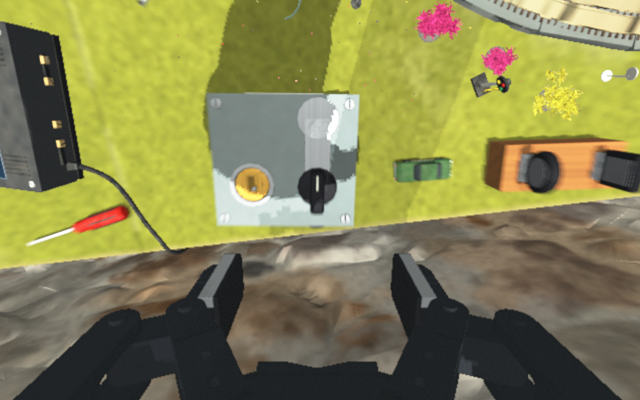

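```bash
python3 -m crank '[{"travel":[1,5.8,-1],"turn":[0,0,-0.03],"fingers":0.2},{"travel":[2.2,11.6,-2],"turn":[0,0,-0.03],"fingers":0.2},{"travel":[3.4,17.4,-2.7],"turn":[0,0,-0.03],"fingers":0.2},{"travel":[4.5,23,-2.7],"turn":[0,0,-0.03],"fingers":0.2},{"travel":[4.5,23,-2.7],"turn":[0,0,-0.03],"fingers":0.2}]'
python3 - <<'E'
from h import *
st(); c=cap("wrist","w6.png"); np.savez("w6.npz",**{k:c[k] for k in("mtx","camera_from_world","image")})
E
python3 -m crank '[{"travel":[0,5,0],"turn":[0,0,0],"fingers":0.2},{"travel":[0,9,0],"turn":[0,0,0],"fingers":0.2},{"travel":[0,9,0],"turn":[0,0,0],"fingers":0.2}]'
python3 - <<'E'
from h import *
st(); c=cap("wrist","w7.png"); np.savez("w7.npz",**{k:c[k] for k in("mtx","camera_from_world","image")})
E
```

```text
clock: 7.62
eef_pos: [0.4979, 0.0352, 0.2317]
orientation: [0.043, 0.999, 0.0, 0.001]
contact_force: [-0.0, -0.5, -0.0]
width: 0.0684
t 7.62 tcp [497.9  35.2 231.7] q [ 7.000e-02  7.600e-02 -9.400e-02  1.399e+00  1.000e-03  1.570e-01] F [-0.  -0.5 -0. ] M [-0.    0.02  0.03] w 68.4
tool x [-0.996  0.087 -0.001] y [0.087 0.996 0.001] z [ 0.001  0.001 -1.   ]
clock: 8.05
eef_pos: [0.507, 0.1222, 0.2309]
orientation: [0.046, 0.999, -0.0, -0.0]
contact_force: [0.6, -0.9, -0.1]
width: 0.0685
t 8.05 tcp [507.  122.2 230.9] q [ 0.237  0.119 -0.048  1.404 -0.     0.328] F [ 0.6 -0.9 -0.1] M [-0.05  0.   -0.04] w 68.5
tool x [-0.996  0.091  0.   ] y [ 0.091  0.996 -0.   ] z [-0. -0. -1.]
```

View pics/w6.png

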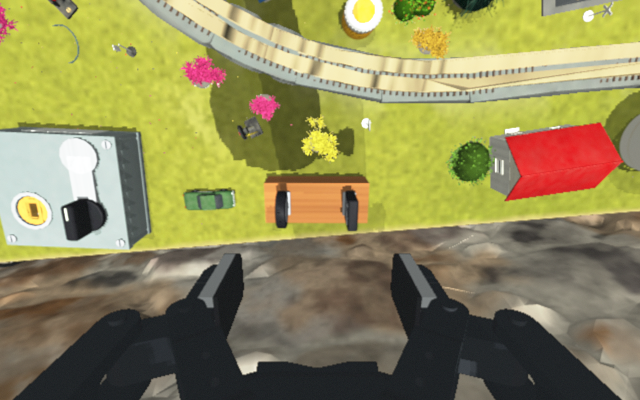

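View pics/w7.png

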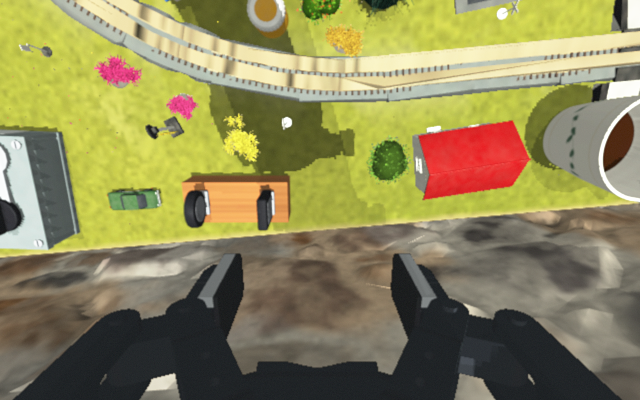

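Run:
```python
from h import *
c=np.load("w6.npz"); crop(c,255,165,385,240,6,"w6c.png")
c=np.load("w7.npz"); crop(c,175,165,305,240,6,"w7c.png")
```

```text
(no output)
```

View pics/w6c.png

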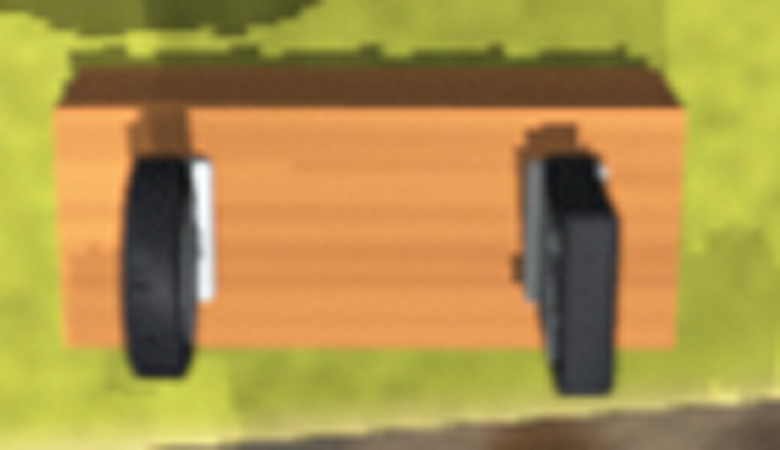

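View pics/w7c.png

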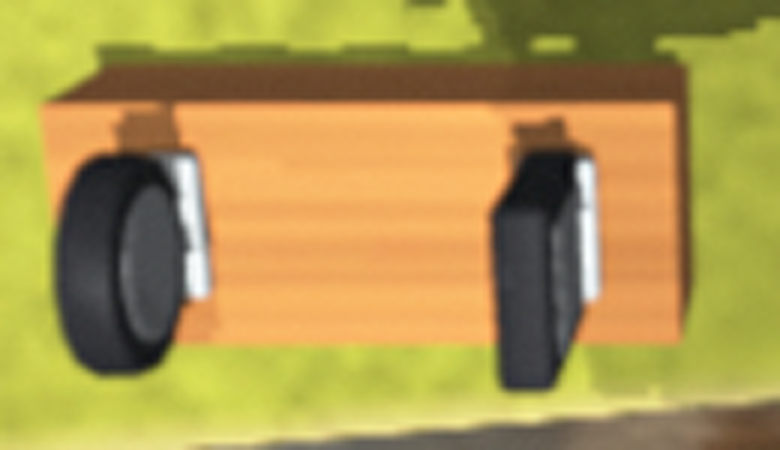

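Run:
```python
from h import *
a=np.load("w6.npz");b=np.load("w7.npz")
f=lambda p,o:((p[0]+.5)/6-.5+o[0],(p[1]+.5)/6-.5+o[1])
P={}
for n,p1,p2 in [("TL",(560,214),(497,210)),("TR",(616,214),(550,208)),("BL",(560,392),(502,389)),("BR",(611,393),(551,388)),
 ("b1",(54,107),(43,102)),("b2",(684,107),(674,102)),("b3",(677,348),(683,344))]:
    q1=f(p1,(255,165));q2=f(p2,(175,165))
    x,e=tri([ray(a,q1),ray(b,q2)]); P[n]=x; z=.034 if n[0]=='b' else .077
    print(n,np.round(x*1e3,1),np.round(e,1),np.round(onz(a,q1,z)*1e3,1),np.round(onz(b,q2,z)*1e3,1))
for P in [P]:
    print("c",np.mean([P[k] for k in("TL","TR","BL","BR")],0)*1e3)
    d=(P["BL"]+P["BR"]-P["TL"]-P["TR"]); print("key yaw",np.rad2deg(np.arctan2(d[1],d[0])))
    d=P["b2"]-P["b1"]; print("block yaw",np.rad2deg(np.arctan2(-d[0],d[1])),np.linalg.norm(d))
    d=P["b3"]-P["b2"]; print("block yaw",np.rad2deg(np.arctan2(d[1],d[0])),np.linalg.norm(d))
    print("block centre",(P["b1"]+P["b3"])/2*1e3)
```

```text
TL [517.1  63.3  70. ] [0. 0.] [515.   62.7  77. ] [515.2  64.8  77. ]
TR [517.3  72.1  71.7] [0.2 0.2] [515.8  71.5  77. ] [515.6  73.1  77. ]
BL [545.4  61.   76.1] [0. 0.] [545.   60.9  77. ] [545.1  61.2  77. ]
BR [545.7  69.1  77.3] [0.1 0.1] [545.9  69.1  77. ] [545.6  69.1  77. ]
b1 [501.  -22.6  31.3] [0.3 0.3] [500.7 -22.1  34. ] [500.1 -21.4  34. ]
b2 [511.   89.2  31.8] [0.1 0.1] [510.5  88.9  34. ] [510.4  89.5  34. ]
b3 [555.8  85.7  34. ] [0.1 0.1] [555.9  85.7  34. ] [555.7  85.7  34. ]
c [531.36969178  66.35334853  73.75054013]
key yaw -5.2530665677824775
block yaw -5.125824078049824 0.11228046613276264
block yaw -4.475991440791942 0.045023186943118645
block centre [528.38636491  31.5642591   32.68586995]
```

Run:
```python
from h import *
a=np.load("w6.npz");b=np.load("w7.npz")
ga=cv2.cvtColor(a["image"],cv2.COLOR_RGB2GRAY);gb=cv2.cvtColor(b["image"],cv2.COLOR_RGB2GRAY)
s=cv2.SIFT_create(4000,contrastThreshold=.01); ka,da=s.detectAndCompute(ga,None);kb,db=s.detectAndCompute(gb,None)
m=[p for p,q in cv2.BFMatcher().knnMatch(da,db,k=2) if p.distance<.75*q.distance]
out=[]
for p in m:
    pa=ka[p.queryIdx].pt;pb=kb[p.trainIdx].pt
    if pa[1]<215: continue
    x,e=tri([ray(a,pa),ray(b,pb)])
    if max(e)<.5 and -.1<x[1]<.25 and -.1<x[2]<.35: out.append(x*1e3)
out=np.array(out); print(len(out)); 
for x in out[np.argsort(out[:,2])]: print(np.round(x).astype(int),end=" ")
for p in[(200,245),(350,233),(450,226)]: print(onz(a,p,0))
```

```text
29
[677  31 -79] [676  32 -77] [678  45 -57] [676  41 -39] [678  84 -29] [681  92 -19] [561 -80  -2] [553 -88  -1] [571 157   0] [570 -82   0] [680  81   0] [ 561 -100    0] [548 -95   0] [558 -94   0] [558 -94   0] [565 -66   0] [567 -91   0] [544 -90   0] [544 -90   0] [573 -74   1] [564 -73   1] [683  23   9] [684  46  46] [684  46  46] [689  37  57] [690  47  59] [537  35  61] [695  73  65] [692  41  65] [ 5.80513248e-01 -1.17691239e-01 -5.55111512e-17]
[ 5.80943424e-01  6.83347109e-02 -5.55111512e-17]
[0.58253527 0.19012405 0.        ]
```

Run:
```python
from h import *
plan(531,66.5,110,175)
```

```text
travel cm [-2.92 -5.21 12.1 ] turn [-0.001 -0.    -0.005]
```

```bash
python3 -m crank '[{"travel":[-1.5,-3,3],"turn":[0,0,-0.005],"fingers":0.5},{"travel":[-2.9,-5.2,7],"turn":[0,0,-0.005],"fingers":0.5},{"travel":[-2.9,-5.2,11],"turn":[0,0,-0.005],"fingers":0.5},{"travel":[-2.9,-5.2,12.1],"turn":[0,0,-0.005],"fingers":0.5},{"travel":[-2.9,-5.2,12.1],"turn":[0,0,-0.005],"fingers":0.5}]'
python3 - <<'E'
from h import *
st(); c=cap("wrist","w8.png"); plan(531,66.5,42,175); d=cap("scene"); crop(d,220,130,400,310,4,"s8.png")
E
```

```text
clock: 8.72
eef_pos: [0.5302, 0.066, 0.1105]
orientation: [0.044, 0.999, -0.0, -0.0]
contact_force: [0.8, -0.7, 0.4]
width: 0.0428
t 8.72 tcp [530.2  66.  110.5] q [ 0.124  0.171 -0.253  1.148 -0.     0.213] F [ 0.8 -0.7  0.4] M [-0.02  0.06  0.02] w 42.8
tool x [-0.996  0.089  0.001] y [ 0.089  0.996 -0.   ] z [-0.001 -0.    -1.   ]
travel cm [0.   0.   6.95] turn [ 0.     0.001 -0.001]
```

View pics/w8.png

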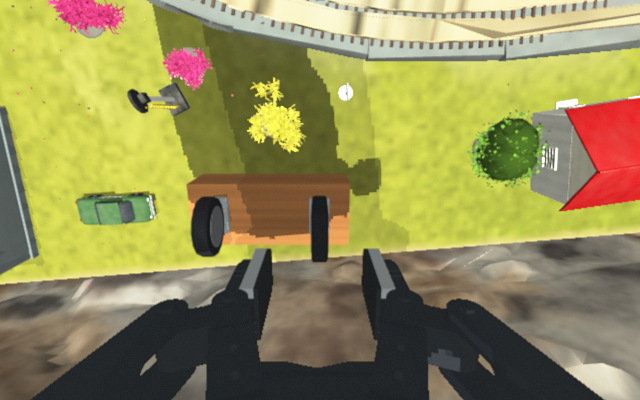

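View pics/s8.png

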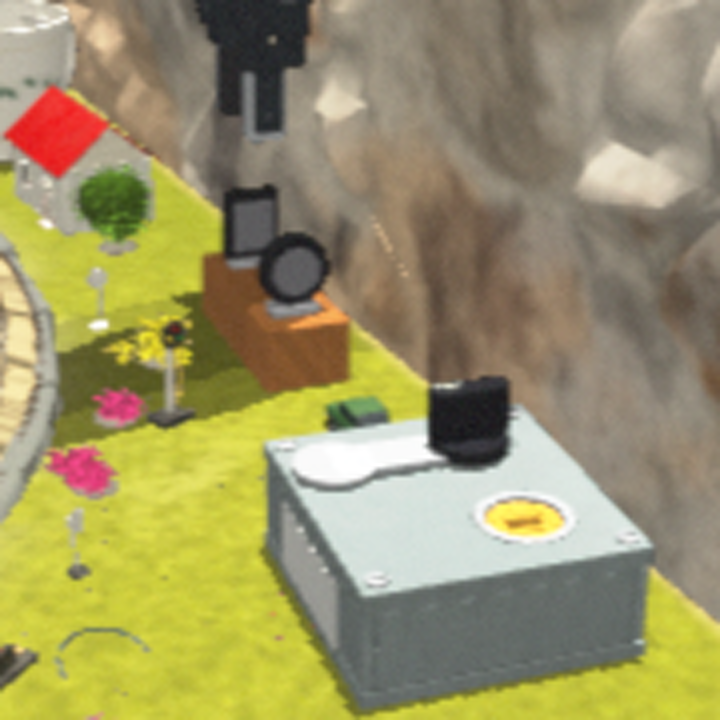

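```bash
python3 -m crank '[{"travel":[0,0,3.5],"turn":[0,0,0],"fingers":0.5},{"travel":[0,0,6.8],"turn":[0,0,0],"fingers":0.5},{"travel":[0,0,6.8],"turn":[0,0,0],"fingers":0.7},{"travel":[0,0,6.8],"turn":[0,0,0],"fingers":0.85},{"travel":[0,0,6.8],"turn":[0,0,0],"fingers":1}]' 90
python3 -m crank '[{"travel":[0,0,0],"turn":[0,0,0],"fingers":1},{"travel":[0,0,0],"turn":[0,0,0],"fingers":1},{"travel":[0,0,0],"turn":[0,0,0],"fingers":1}]'
python3 - <<'E'
from h import *
st()
E
```

```text
clock: 9.45
eef_pos: [0.532, 0.0673, 0.0447]
orientation: [0.044, 0.999, 0.0, 0.002]
contact_force: [-0.3, 0.4, 4.9]
width: 0.0087
clock: 9.82
eef_pos: [0.532, 0.0673, 0.0447]
orientation: [0.044, 0.999, 0.0, 0.002]
contact_force: [-0.1, 0.0, 7.0]
width: 0.0087
t 9.82 tcp [532.   67.3  44.7] q [ 0.126  0.21  -0.356  1.001  0.     0.213] F [-0.1  0.   7. ] M [ 0.07  0.17 -0.01] w 8.7
tool x [-0.996  0.088 -0.004] y [0.088 0.996 0.001] z [ 0.004  0.001 -1.   ]
```

```bash
python3 -m crank '[{"travel":[0,0,-1],"turn":[0,0,0],"fingers":1},{"travel":[0,0,-3],"turn":[0,0,0],"fingers":1},{"travel":[0,0,-6],"turn":[0,0,0],"fingers":1},{"travel":[0,0,-10],"turn":[0,0,0],"fingers":1},{"travel":[0,0,-10],"turn":[0,0,0],"fingers":1}]'
python3 - <<'E'
from h import *
st(); c=cap("wrist","w9.png"); d=cap("scene"); crop(d,220,100,370,240,5,"s9.png"); plan(506.4,-261.4,150,172.75)
E
```

```text
clock: 10.45
eef_pos: [0.5326, 0.0672, 0.1466]
orientation: [0.044, 0.999, 0.001, 0.003]
contact_force: [0.8, -0.5, -0.9]
width: 0.0087
t 10.45 tcp [532.6  67.2 146.6] q [ 0.126  0.155 -0.191  1.218 -0.     0.213] F [ 0.8 -0.5 -0.9] M [ 0.03 -0.02  0.03] w 8.7
tool x [-0.996  0.088 -0.007] y [0.088 0.996 0.001] z [ 0.007  0.001 -1.   ]
travel cm [ -0.46 -32.93  -0.72] turn [0.    0.001 0.039]
```

View pics/w9.png

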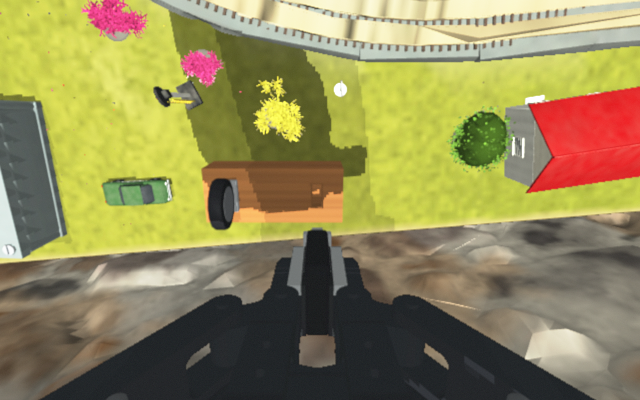

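View pics/s9.png

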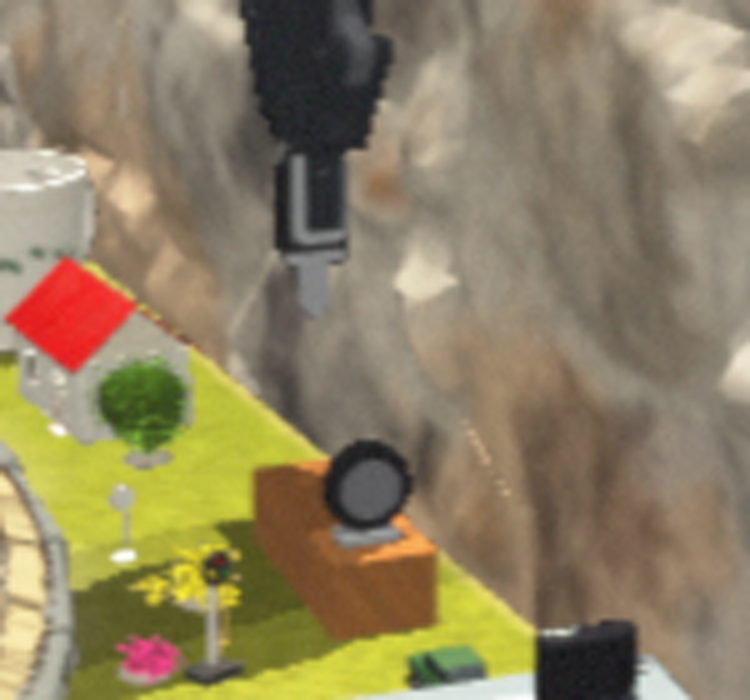

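```bash
python3 -m crank '[{"travel":[0,-6,-0.7],"turn":[0,0,0.02],"fingers":1},{"travel":[-0.2,-12,-0.7],"turn":[0,0,0.039],"fingers":1},{"travel":[-0.3,-18,-0.7],"turn":[0,0,0.039],"fingers":1},{"travel":[-0.4,-24,-0.7],"turn":[0,0,0.039],"fingers":1},{"travel":[-0.4,-28,-0.7],"turn":[0,0,0.039],"fingers":1}]'
python3 -m crank '[{"travel":[0,-4,0],"turn":[0,0,0],"fingers":1},{"travel":[0,-4.9,0],"turn":[0,0,0],"fingers":1},{"travel":[0,-4.9,0],"turn":[0,0,0],"fingers":1}]'
python3 - <<'E'
from h import *
st(); plan(506.4,-261.4,92,172.75)
E
```

```text
clock: 11.18
eef_pos: [0.5085, -0.2144, 0.1478]
orientation: [0.064, 0.998, 0.0, -0.001]
contact_force: [1.1, 0.0, -0.4]
width: 0.0089
clock: 11.55
eef_pos: [0.5031, -0.2607, 0.1483]
orientation: [0.064, 0.998, 0.001, -0.001]
contact_force: [0.0, 0.3, -0.1]
width: 0.0089
t 11.55 tcp [ 503.1 -260.7  148.3] q [-0.478  0.218 -0.112  1.244  0.    -0.351] F [ 0.   0.3 -0.1] M [ 0.07 -0.01  0.04] w 8.9
tool x [-0.992  0.127  0.002] y [0.127 0.992 0.001] z [-0.002  0.001 -1.   ]
travel cm [-0.35 -0.03  5.62] turn [ 0.001 -0.002 -0.001]
```

```bash
python3 -m crank '[{"travel":[-0.4,0,2.5],"turn":[0,0,0],"fingers":1},{"travel":[-0.4,0,5.2],"turn":[0,0,0],"fingers":1},{"travel":[-0.4,0,5.2],"turn":[0,0,0],"fingers":1},{"travel":[-0.4,0,5.2],"turn":[0,0,0],"fingers":1}]'
python3 - <<'E'
from h import *
st(); c=cap("wrist","w10.png"); d=cap("scene"); crop(d,290,180,410,310,6,"s10.png");np.savez("s10.npz",**{k:d[k] for k in("mtx","camera_from_world","image")})
e=cap("top"); crop(e,350,140,450,230,6,"t10.png")
for X in[(506.4,-261.4,50),(507.4,-261.4,55)]: print(proj(d,np.array(X)/1e3))
E
```

```text
clock: 12.05
eef_pos: [0.5081, -0.2606, 0.0981]
orientation: [0.063, 0.998, -0.0, 0.0]
contact_force: [0.8, -0.1, -0.1]
width: 0.0088
t 12.05 tcp [ 508.1 -260.6   98.1] q [-0.474  0.243 -0.191  1.136  0.    -0.349] F [ 0.8 -0.1 -0.1] M [-0.09 -0.04 -0.01] w 8.8
tool x [-0.992  0.125 -0.001] y [ 0.125  0.992 -0.   ] z [ 0.001 -0.    -1.   ]
[350.2419798  260.27583641]
[350.93775808 257.39738574]
```

View pics/w10.png

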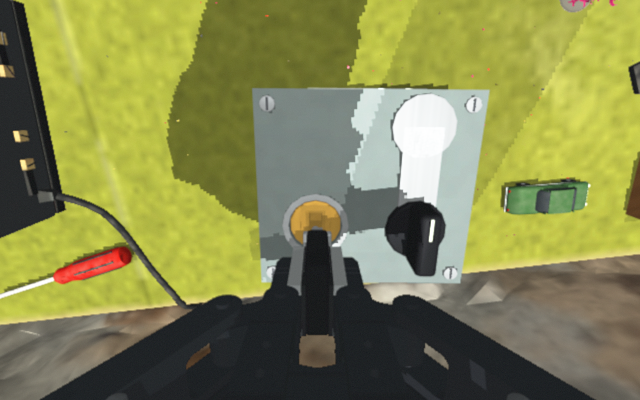

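View pics/s10.png

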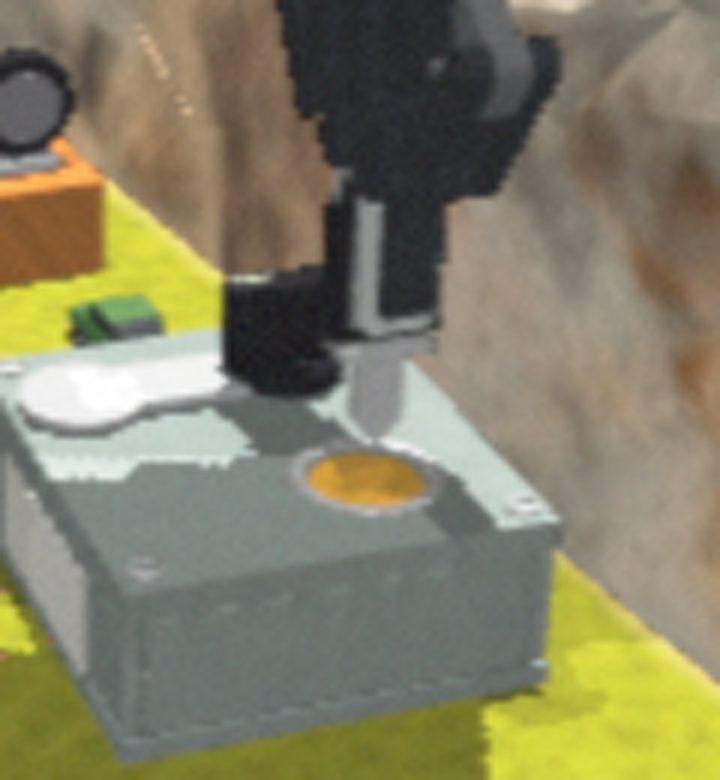

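Run:
```python
from h import *
d=np.load("s10.npz"); f=lambda p:((p[0]+.5)/6-.5+290,(p[1]+.5)/6-.5+180)
print("ring",onz(d,f((367,476)),.05)*1e3)
for z in(.059,.0609,.063): print("tip",onz(d,f((376,443)),z)*1e3)
print("collar mid",onz(d,f((382,346)),.0875)*1e3)
c=cap("wrist"); print("hole wrist",onz(c,(316.5,221.5),.05)*1e3)
crop(c,250,170,390,300,5,"w10c.png")
```

```text
ring [ 509.3972635  -258.02064834   50.        ]
tip [ 512.13203401 -257.25665637   59.        ]
tip [ 510.25292321 -260.14387318   60.9       ]
tip [ 508.17601127 -263.33500754   63.        ]
collar mid [ 512.71888977 -256.49608666   87.5       ]
hole wrist [ 504.57405688 -261.72419689   50.        ]
```

View pics/w10c.png

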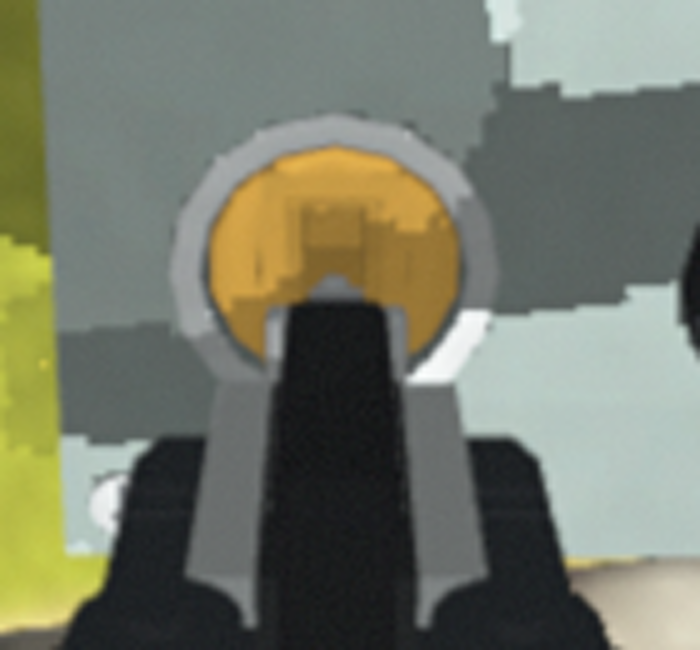

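View pics/t10.png

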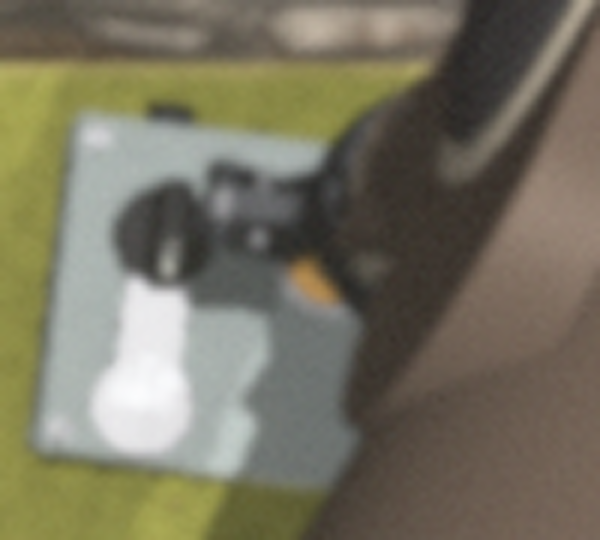

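Run:
```python
from h import *
d=np.load("s10.npz"); im=d["image"]; hsv=cv2.cvtColor(im,cv2.COLOR_RGB2HSV)
m=cv2.inRange(hsv,(12,130,80),(24,255,255)); m[:240]=0;m[275:]=0;m[:,:335]=0;m[:,370:]=0
cs,_=cv2.findContours(m,cv2.RETR_EXTERNAL,cv2.CHAIN_APPROX_NONE); c=max(cs,key=cv2.contourArea); e=cv2.fitEllipse(c); print(e, cv2.contourArea(c), cv2.boundingRect(c))
print(onz(d,e[0],.05)*1e3)
w=env.capture("wrist"); f=lambda p:((p[0]+.5)/5-.5+250,(p[1]+.5)/5-.5+170)
for p in [(335,113),(335,147),(333,203)]: print(p,onz(w,f(p),.05)*1e3)
right=np.array(d["camera_from_world"])[0,:2]
X,_=onz(d,e[0],.05),0
print("ring u",X[:2]@right*1e3,"true",np.array([506.4,-261.4])@right)
f=lambda p:((p[0]+.5)/6-.5+290,(p[1]+.5)/6-.5+180)
for p,z in[((376,443),.0609),((377,400),.07)]:
  print("key u",onz(d,f(p),z)[:2]@right*1e3)
```

```text
((350.5601501464844, 259.4709167480469), (7.235475540161133, 17.748580932617188), 93.91087341308594) 99.0 (342, 256, 18, 8)
[ 508.19632742 -259.41485687   50.        ]
(335, 113) [ 485.75877555 -259.33655443   50.        ]
(335, 147) [ 489.99567435 -259.882507     50.        ]
(333, 203) [ 497.06147025 -261.03985698   50.        ]
ring u 570.4668752177505 true 569.7702541775406
key u 572.6295787204432
key u 572.9648365733343
```

Run:
```python
from h import *
w=env.capture("wrist"); f=lambda p:((p[0]+.5)/5-.5+250,(p[1]+.5)/5-.5+170)
print("head -x bottom edge",onz(w,f((338,302)),.0924)*1e3, "blade tip region",onz(w,f((337,276)),.061)*1e3,onz(w,f((337,276)),.068)*1e3)
a=np.load("w5.npz"); crop(a,220,150,290,215,8,"w5c.png"); crop(w,290,195,345,260,10,"w11c.png"); st()
```

```text
head -x bottom edge [ 492.82205327 -259.96173728   92.4       ] blade tip region [ 502.16382303 -261.25842      61.        ] [ 499.48238518 -260.91410063   68.        ]
t 12.35 tcp [ 508.  -261.5   98.1] q [-0.475  0.243 -0.191  1.135  0.    -0.349] F [ 0.6 -0.3 -1.9] M [ 0.03 -0.02 -0.01] w 8.9
tool x [-0.992  0.126 -0.001] y [ 0.126  0.992 -0.   ] z [ 0.001 -0.001 -1.   ]
```

View pics/w5c.png

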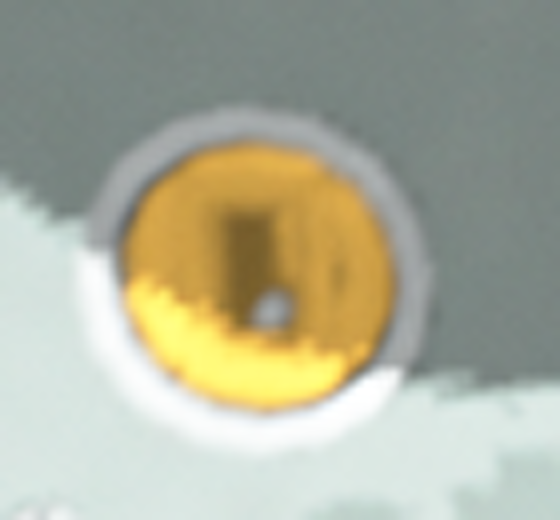

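View pics/w11c.png

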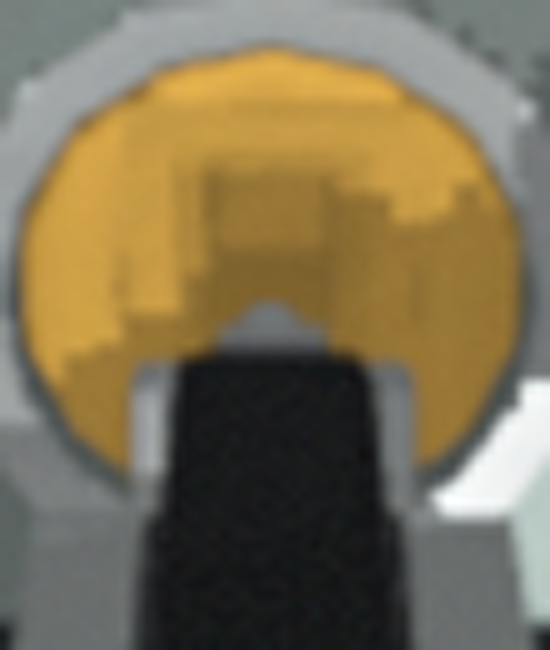

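Run:
```python
from h import *
a=np.load("w5.npz"); f=lambda p:((p[0]+.5)/8-.5+220,(p[1]+.5)/8-.5+150)
for p in [(260,276),(124,276),(396,276),(260,143),(260,410),(250,330),(250,212)]: print(p,onz(a,f(p),.05)*1e3)
plan(506.0,-261.4,98.1,172.75)
```

```text
(260, 276) [ 506.16782326 -262.38250168   50.        ]
(124, 276) [ 504.20735743 -278.12647921   50.        ]
(396, 276) [ 508.12831375 -246.63832606   50.        ]
(260, 143) [ 490.67355022 -259.53835767   50.        ]
(260, 410) [ 522.26389818 -265.33711304   50.        ]
(250, 330) [ 512.44938563 -264.72704072   50.        ]
(250, 212) [ 498.51028301 -262.15236416   50.        ]
travel cm [ 0.2  -0.01 -0.  ] turn [-0.     0.001 -0.   ]
```

```bash
python3 -m crank '[{"travel":[0.2,0,0],"turn":[0,0,0],"fingers":1},{"travel":[0.2,0,0.8],"turn":[0,0,0],"fingers":1},{"travel":[0.2,0,1.3],"turn":[0,0,0],"fingers":1},{"travel":[0.2,0,1.6],"turn":[0,0,0],"fingers":1},{"travel":[0.2,0,1.8],"turn":[0,0,0],"fingers":1}]'
python3 - <<'E'
from h import *
st()
E
```

```text
clock: 12.98
eef_pos: [0.5056, -0.2611, 0.0789]
orientation: [0.063, 0.998, 0.0, -0.0]
contact_force: [0.2, -0.4, -0.4]
width: 0.0087
t 12.97 tcp [ 505.6 -261.1   78.9] q [-0.477  0.25  -0.225  1.096  0.    -0.35 ] F [ 0.2 -0.4 -0.4] M [ 0.02 -0.02  0.04] w 8.7
tool x [-0.992  0.127  0.   ] y [0.127 0.992 0.   ] z [-0.  0. -1.]
```

```bash
python3 -m crank '[{"travel":[0,0,0.3],"turn":[0,0,0],"fingers":1},{"travel":[0,0,0.6],"turn":[0,0,0],"fingers":1},{"travel":[0,0,0.8],"turn":[0,0,0],"fingers":1},{"travel":[0,0,1.0],"turn":[0,0,0],"fingers":1}]'
python3 -m crank '[{"travel":[0,0,0.15],"turn":[0,0,0],"fingers":1},{"travel":[0,0,0.3],"turn":[0,0,0],"fingers":1}]'
```

```text
clock: 13.48
eef_pos: [0.5057, -0.2613, 0.0703]
orientation: [0.063, 0.998, -0.0, 0.0]
contact_force: [-2.2, 0.4, 4.2]
width: 0.0087
clock: 13.72
eef_pos: [0.5058, -0.2614, 0.067]
orientation: [0.063, 0.998, -0.0, 0.0]
contact_force: [-4.0, -0.2, 10.0]
width: 0.0088
```

```bash
python3 -m crank '[{"travel":[0,0,0.2],"turn":[0,0,0],"fingers":1},{"travel":[0,0,0.4],"turn":[0,0,0],"fingers":1}]'
python3 -m crank '[{"travel":[0,0,0.1],"turn":[0,0,0],"fingers":1},{"travel":[0,0,0.2],"turn":[0,0,0],"fingers":1}]'
```

```text
clock: 13.98
eef_pos: [0.507, -0.2618, 0.0645]
orientation: [0.063, 0.998, -0.001, 0.002]
contact_force: [-2.9, 0.5, 18.8]
width: 0.009
clock: 14.22
eef_pos: [0.5069, -0.2619, 0.0616]
orientation: [0.063, 0.998, -0.001, 0.002]
contact_force: [0.2, 0.2, 2.8]
width: 0.0089
```

```bash
python3 -m crank '[{"travel":[0,0,0.1],"turn":[0,0,0],"fingers":1},{"travel":[0,0,0.2],"turn":[0,0,0],"fingers":1}]'
python3 -m crank '[{"travel":[0,0,0.15],"turn":[0,0,0],"fingers":1},{"travel":[0,0,0.3],"turn":[0,0,0],"fingers":1}]'
```

```text
clock: 14.48
eef_pos: [0.507, -0.2619, 0.0605]
orientation: [0.063, 0.998, -0.001, 0.002]
contact_force: [-3.3, 1.5, 20.1]
width: 0.0088
clock: 14.72
eef_pos: [0.5071, -0.2619, 0.0602]
orientation: [0.063, 0.998, -0.001, 0.003]
contact_force: [-9.9, 5.0, 40.5]
width: 0.009
```

```bash
python3 -m crank '[{"travel":[0,0,-0.3],"turn":[0,0,0],"fingers":1},{"travel":[0,0,-0.35],"turn":[0,0,0],"fingers":1}]'
python3 - <<'E'
from h import *
st(); c=cap("wrist"); crop(c,250,170,390,300,5,"w12.png"); d=cap("scene"); crop(d,290,180,410,310,6,"s12.png")
E
```

```text
clock: 14.98
eef_pos: [0.5069, -0.2618, 0.0606]
orientation: [0.063, 0.998, -0.001, 0.002]
contact_force: [0.0, 0.5, 9.6]
width: 0.0088
t 14.97 tcp [ 506.9 -261.8   60.6] q [-0.477  0.26  -0.254  1.053  0.    -0.35 ] F [0.  0.5 9.6] M [-0.01 -0.04 -0.01] w 8.8
tool x [-0.992  0.127 -0.004] y [ 0.127  0.992 -0.001] z [ 0.003 -0.002 -1.   ]
```

View pics/s12.png

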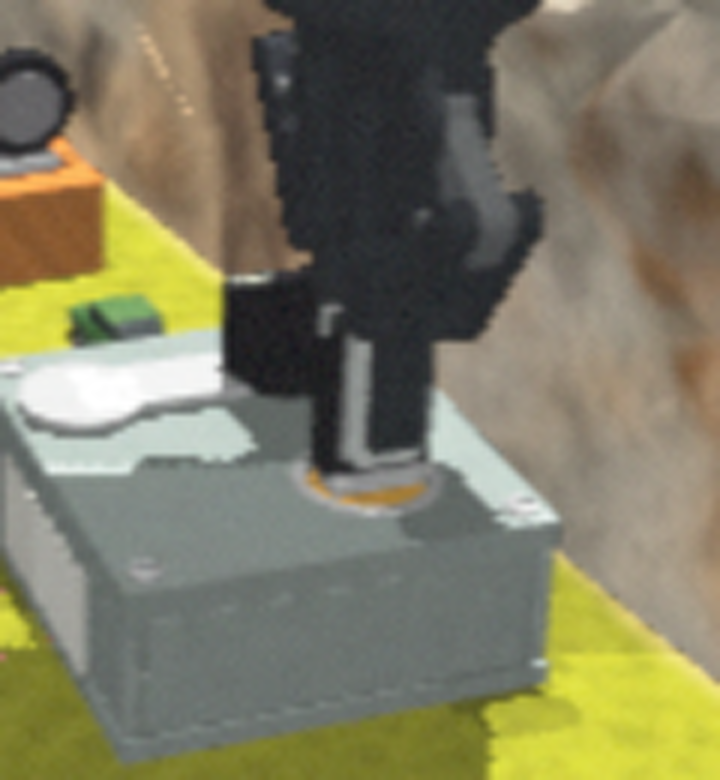

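View pics/w12.png

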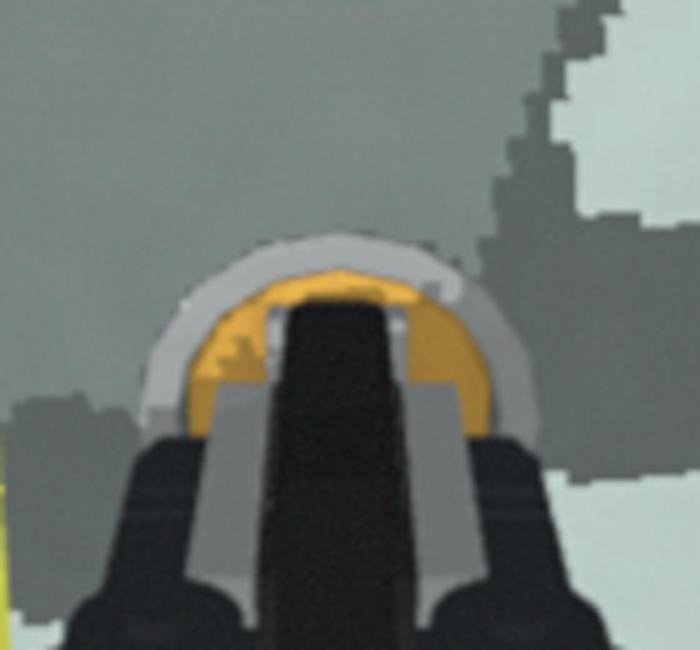

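```bash
python3 -m crank '[{"travel":[0,0,0],"turn":[0,0,0.15],"fingers":1},{"travel":[0,0,0],"turn":[0,0,0.3],"fingers":1},{"travel":[0,0,0],"turn":[0,0,0.45],"fingers":1},{"travel":[0,0,0],"turn":[0,0,0.6],"fingers":1},{"travel":[0,0,0],"turn":[0,0,0.75],"fingers":1}]' 110
python3 - <<'E'
from h import *
st()
E
python3 -m crank '[{"travel":[0,0,0],"turn":[0,0,0.15],"fingers":1},{"travel":[0,0,0],"turn":[0,0,0.3],"fingers":1},{"travel":[0,0,0],"turn":[0,0,0.45],"fingers":1},{"travel":[0,0,0],"turn":[0,0,0.6],"fingers":1},{"travel":[0,0,0],"turn":[0,0,0.75],"fingers":1}]'
python3 - <<'E'
from h import *
st()
E
```

```text
clock: 15.7
eef_pos: [0.5068, -0.2618, 0.0606]
orientation: [0.427, 0.904, -0.0, 0.002]
contact_force: [-1.1, -0.5, 11.1]
width: 0.0084
t 15.7 tcp [ 506.8 -261.8   60.6] q [-0.477  0.26  -0.254  1.053 -0.     0.405] F [-1.1 -0.5 11.1] M [-0.09  0.15  0.09] w 8.4
tool x [-0.636  0.772 -0.003] y [0.772 0.636 0.001] z [ 0.003 -0.002 -1.   ]
clock: 16.32
eef_pos: [0.5065, -0.2619, 0.0606]
orientation: [0.728, 0.685, 0.0, 0.002]
contact_force: [-1.9, -1.6, 12.6]
width: 0.0087
t 16.32 tcp [ 506.5 -261.9   60.6] q [-4.770e-01  2.600e-01 -2.540e-01  1.053e+00 -1.000e-03  1.155e+00] F [-1.9 -1.6 12.6] M [-0.07  0.51  0.13] w 8.7
tool x [ 0.061  0.998 -0.002] y [ 0.998 -0.061  0.003] z [ 0.002 -0.002 -1.   ]
```

```bash
python3 -m crank '[{"travel":[0,0,0],"turn":[0,0,0.1],"fingers":1},{"travel":[0,0,0],"turn":[0,0,0.2],"fingers":1},{"travel":[0,0,0],"turn":[0,0,0.2],"fingers":1}]'
python3 - <<'E'
from h import *
st()
E
python3 -m crank '[{"travel":[0,0,0],"turn":[0,0,0.05],"fingers":1},{"travel":[0,0,0],"turn":[0,0,0.1],"fingers":1},{"travel":[0,0,0],"turn":[0,0,0.1],"fingers":1}]'
python3 - <<'E'
from h import *
st()
E
```

```text
clock: 16.7
eef_pos: [0.5064, -0.2619, 0.0606]
orientation: [0.792, 0.611, 0.0, 0.002]
contact_force: [-2.6, 0.7, 12.9]
width: 0.0085
t 16.7 tcp [ 506.4 -261.9   60.6] q [-4.770e-01  2.600e-01 -2.540e-01  1.053e+00 -1.000e-03  1.351e+00] F [-2.6  0.7 12.9] M [-0.11  0.61  0.11] w 8.5
tool x [ 0.254  0.967 -0.001] y [ 0.967 -0.254  0.003] z [ 0.002 -0.002 -1.   ]
clock: 17.08
eef_pos: [0.5064, -0.2619, 0.0606]
orientation: [0.821, 0.571, 0.0, 0.001]
contact_force: [-3.2, 0.2, 13.0]
width: 0.0082
t 17.07 tcp [ 506.4 -261.9   60.6] q [-4.770e-01  2.600e-01 -2.540e-01  1.053e+00 -1.000e-03  1.450e+00] F [-3.2  0.2 13. ] M [-0.1   0.65  0.04] w 8.2
tool x [ 0.349  0.937 -0.001] y [ 0.937 -0.349  0.003] z [ 0.002 -0.002 -1.   ]
```

Run:
```python
from h import *
M=[];J=[]
for i in range(6):
    s=env.get_state(); M.append(s["wrist_torque"][2]);J.append(s["joint_torque"][5]); c=env.capture("wrist")
print(np.round(M,3),np.round(J,3)); crop(c,220,150,420,330,4,"w13.png")
d=cap("scene"); crop(d,290,180,410,310,6,"s13.png")
```

```text
[0.044 0.091 0.163 0.119 0.111 0.111] [0.242 0.145 0.122 0.117 0.116 0.116]
```

View pics/w13.png

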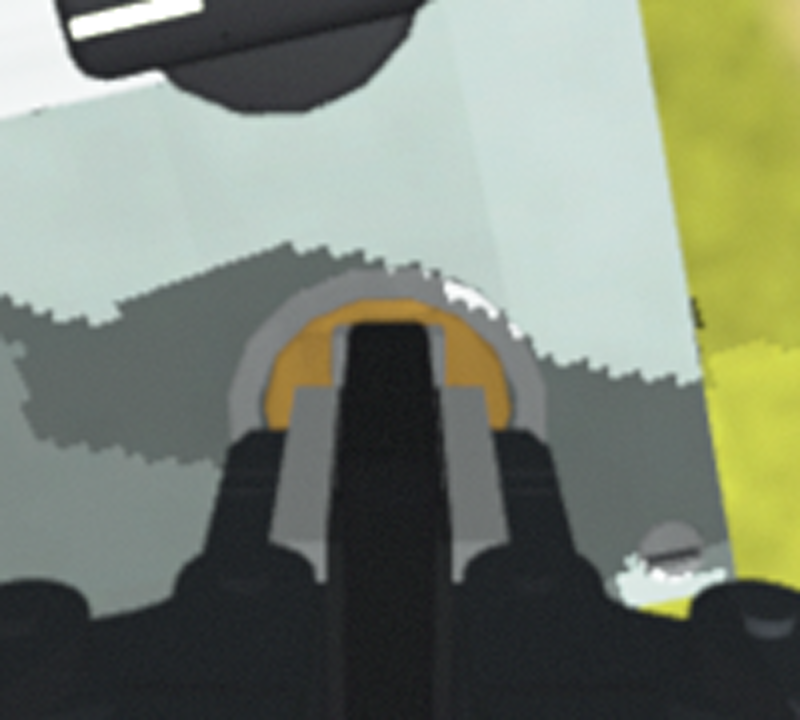

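View pics/s13.png

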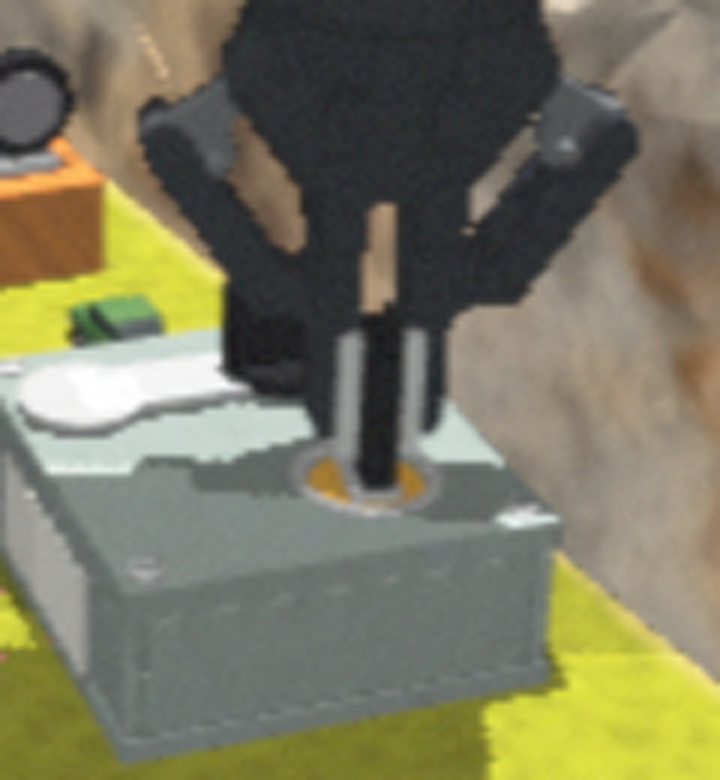

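```bash
python3 -m crank '[{"travel":[0,0,0],"turn":[0,0,0.05],"fingers":1},{"travel":[0,0,0],"turn":[0,0,0.05],"fingers":1},{"travel":[0,0,0],"turn":[0,0,0.05],"fingers":1},{"travel":[0,0,0],"turn":[0,0,0.05],"fingers":1}]'
python3 - <<'E'
from h import *
s=st(); print(s["joint_torque"][5])
E
python3 -m crank '[{"travel":[0,0,0],"turn":[0,0,0.05],"fingers":1},{"travel":[0,0,0],"turn":[0,0,0.05],"fingers":1},{"travel":[0,0,0],"turn":[0,0,0.05],"fingers":1},{"travel":[0,0,0],"turn":[0,0,0.05],"fingers":1}]'
python3 - <<'E'
from h import *
s=st(); print(s["joint_torque"][5])
E
```

```text
clock: 17.92
eef_pos: [0.5064, -0.2619, 0.0606]
orientation: [0.835, 0.55, 0.0, 0.001]
contact_force: [-0.6, -0.8, 13.4]
width: 0.0083
t 17.93 tcp [ 506.4 -261.9   60.6] q [-4.770e-01  2.600e-01 -2.540e-01  1.053e+00 -1.000e-03  1.500e+00] F [-0.6 -0.8 13.4] M [-0.09  0.62  0.14] w 8.3
tool x [ 0.395  0.919 -0.001] y [ 0.919 -0.395  0.003] z [ 0.002 -0.002 -1.   ]
0.11941127479076385
clock: 18.42
eef_pos: [0.5063, -0.2618, 0.0606]
orientation: [0.849, 0.529, 0.0, 0.001]
contact_force: [-2.1, -0.5, 13.0]
width: 0.0082
t 18.43 tcp [ 506.3 -261.8   60.6] q [-4.770e-01  2.600e-01 -2.540e-01  1.054e+00 -1.000e-03  1.550e+00] F [-2.1 -0.5 13. ] M [-0.11  0.66  0.16] w 8.2
tool x [ 0.44   0.898 -0.001] y [ 0.898 -0.44   0.003] z [ 0.002 -0.002 -1.   ]
0.16752411145716906
```

```bash
python3 -m crank '[{"travel":[0,0,0],"turn":[0,0,0.04],"fingers":1},{"travel":[0,0,0],"turn":[0,0,0.08],"fingers":1},{"travel":[0,0,0],"turn":[0,0,0.08],"fingers":1},{"travel":[0,0,0],"turn":[0,0,0.08],"fingers":1},{"travel":[0,0,0],"turn":[0,0,0.08],"fingers":1}]'
python3 - <<'E'
from h import *
s=st(); print(s["joint_torque"][5]); c=cap("wrist"); crop(c,220,150,420,330,4,"w14.png")
d=cap("scene"); crop(d,200,100,400,310,3,"s14.png")
for i in range(8): env.capture("top")
s=st(); print(s["joint_torque"][5])
E
```

```text
clock: 19.05
eef_pos: [0.5063, -0.2619, 0.0606]
orientation: [0.869, 0.495, 0.0, 0.001]
contact_force: [-2.4, -0.2, 12.8]
width: 0.0089
t 19.05 tcp [ 506.3 -261.9   60.6] q [-4.770e-01  2.600e-01 -2.540e-01  1.054e+00 -1.000e-03  1.629e+00] F [-2.4 -0.2 12.8] M [-0.15  0.69  0.47] w 8.9
tool x [ 0.51   0.86  -0.001] y [ 0.86  -0.51   0.003] z [ 0.002 -0.002 -1.   ]
0.41784857399761677
t 19.55 tcp [ 506.3 -261.9   60.6] q [-4.770e-01  2.600e-01 -2.540e-01  1.054e+00 -1.000e-03  1.629e+00] F [-3.2 -0.4 13.3] M [-0.16  0.72  0.41] w 8.5
tool x [ 0.51   0.86  -0.001] y [ 0.86  -0.51   0.003] z [ 0.002 -0.002 -1.   ]
0.41787958703935146
```

View pics/w14.png

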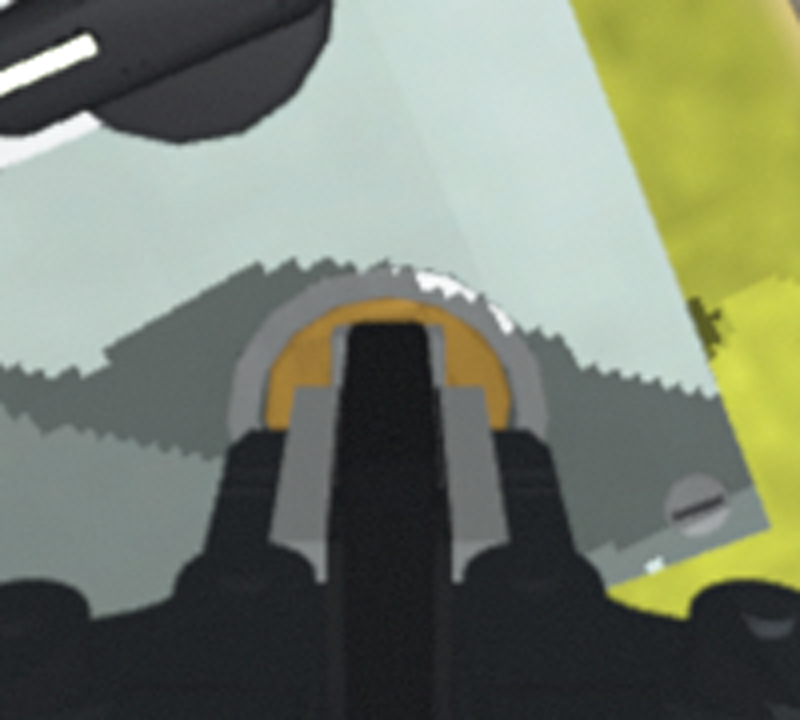

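View pics/s14.png

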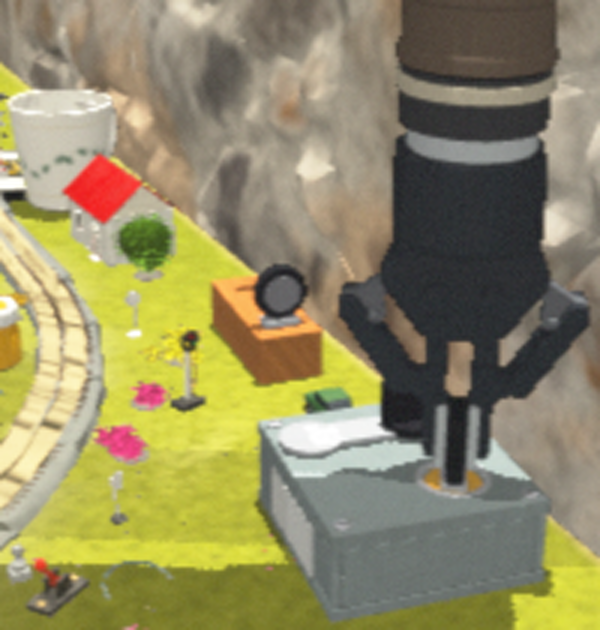

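Run:
```python
from h import *
print(env.hand_in()); st()
```

```text
the job is handed in; nothing more can be done
None
the job is handed in; nothing more can be done
```

The job is handed in at about 19.6 s, with the square-headed key fully home in the keyhole, turned clockwise to its stop and still gripped at 110 N.

- **Knob:** I turned it a quarter turn clockwise. The pictures afterwards show the cover leaf pointing along the box's -x, with the keyhole clear.
- **Key insertion:** I took the square-headed key from its slot at about (531, 66) mm. It went past both pins, peaking at about 19 N. It seated at a tool height of 60.6 mm, against 60.7 mm expected for fully home.
- **Seating force:** Pressing it home briefly read 40.5 N on the wrist, through the gripped key, and I backed that off to about 10 N at once.
- **Key turn:** The hand turned 1.98 rad in all. Wrist torque climbed slowly along the spring to 0.12 N m, then rose steeply after about 1.85 rad. That fits the 1.66 rad stop plus the blade's play in the slot, though I could not read the lock angle directly.
- **Last checks:** The torque held steady at 0.42 N m for half a second, with a downward push of 13 N. The last pictures show the collar on the lock face and the head flat between the pads. The leaf is still off the keyhole, the round-headed key is in its block, and the car looks unmoved.
- **Disagreements:**
  - The estimates of where the key sat between the fingers differed by about 2 mm, but it entered freely.
  - Triangulated head heights were 1 to 7 mm below the stated 77 mm.

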